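Reverse the row of leather stamps

ROBOT

A 6-joint arm with a two-finger parallel gripper is mounted at the origin on the work surface. World frame = base frame: x ahead of the robot, y to its left, z up, the work surface at z = 0. Lengths are in m, angles in rad, forces in N, time in s.
With the tool pointing down it reaches from about 0.275 to 0.725 m from the base axis. Payload 5.6 kg.
Tool frame: the origin (TCP) lies at the very end of the fingers, on their centre line; the grasp point (between the pads) lies 19 mm behind it; z points along the fingers, y is the line along which they close (so a half turn about z gives the same grasp; the last joint's range is limited). The gripper opens to 85 mm and grips with 20 to 120 N. Pads are 22 mm wide; open, the fingers measure 114 mm over their backs; the gripper's body (76 mm by 85 mm) begins 54 mm behind the grasp point. The pads swing forward as they close: fully open they stand 13 mm farther back than shut.
Start: joints at [-0.857, 0.255, 0.108, 0, -1.424, -0.285], TCP at [0.229, -0.5, 0.231] pointing down, gripper open.
Joint ranges: [-2.95, 2.95], [-1.21, 1.97], [-1.09, 1.5], [-2.87, 1.71], [-2.94, -0.07], [-3.05, 3.05]. Speed limits (rad/s): [2.57, 2.57, 3.14, 3.14, 3.14, 3.14].

INTERFACE

Orientations are given as a 3x3 rotation matrix whose columns are the frame's x, y, z axes.
In Python, from plant import arm gives the robot as it stands. The module is installed in compiled form; this text tells all that it offers.
- The arm moves only by the shell command python3 -m creep 'ROWS' [FORCE]. ROWS is a JSON object of lists of equal length, an entry for each row: "jaw": the closure, from -1 (fully open) to 1 (shut); "linear": the shift along the world's x, y, z in cm, a list of three; "yaw": the turn about the world's z in degrees. A call has 1 to 20 rows; each row is the pose to reach, as a shift and turn from the pose commanded when the call began; what a row does not reach only later rows make up. A row lasts 1/12 s, in which the tool goes at most 41.7 mm and 7.16 degrees, less where a joint would pass 70% of its speed; a pose out of reach is approached as far as the arm can. A call with a gripper value outside its range is refused whole. The fingers move at their own pace and stop on an object; FORCE is the grip in N (left out, the last holds). Time passes only in rows, so rows that repeat a pose let the fingers close. It gives the time, the measured TCP pose, the force, the opening and the grip force at its end, in the units of the state.
- arm.get_obs(): the state, without advancing time (a new reading comes with each control period).
- arm.snapshot(name): name is "scene" or "top" or "wrist"; returns a dict with "color" (400x640x3 uint8, red, green, blue), "z_map" (400x640 float32, m along the optical axis (not along the pixel's ray), 0 where there is no reading), "mtx" (3x3 intrinsics, pixels), "dist_coeffs" ([k1, k2, p1, p2, k3] as OpenCV has them; the pictures are not rectified), "eye" and "attitude" of the camera in the world. Camera axes: x right, y down, z forward; pixel columns grow to the right and rows downward; lengths in m; the calibration is good to about 2 mm. A picture is of the moment at which its call begins.
- arm.job_done(): hands the job in; it is judged then, once.
Trained networks look in a picture, given as the dict that the camera call returned (one of the last four; its "shot" number tells which), for a name from the list of things; names that differ only in an ending like _2 or _b are one class to them, and where a whole thing is asked for, a point or a joint stands for the part that bears it (a point fixed in the world has none). Each returns a list of dicts, best first, with "score" (0 to 1); they miss things now and then, are a little off and sometimes report something else, mostly with a low value. They report only what shows in the picture. A call takes as long as a camera call. They do not tell look-alikes from the thing itself.
- arm.outline_of(picture, target): "pixels" (400x640 bool, what is visible of it) and "location" ([row, column] in pixels, amid what is visible of it).
The state is a dict: "clock": time; "q": joint angles; "qvel": joint speeds; "effort": joint torques, N m; "tool_pos": TCP position; "tcp_rot": TCP orientation; "force": force on the tool from outside, world axes, zero at the start; "moment": the same for the moment, N m; "grip_width": finger opening in m; "grip_force": force on a finger pad.
Only numpy, scipy, OpenCV 4.12 (cv2) and the standard library are available. Lean on these libraries where they do the work, as an engineer would, in place of code of your own. Each camera call takes 0.05 s, during which the arm holds its last target. There are 200 camera calls.

TASK

For the mirrored half of a border, move the four hand stamps from the full rack into the wells of the empty rack in reverse order: the stamp that stood leftmost goes into the rightmost well, the next into the one beside it, and so on, so that the one that stood rightmost ends leftmost. Stand each one upright on its foot, down inside its collar, let go of it, and never tip one over.

Things in the scene. Friction and masses are not known exactly. Their poses are not given: they have to be found in the camera images.
- stamp_round: Loose leather-stamping hand stamp standing upright on its foot in one of the store rack's collars: round brass foot, diameter 36 mm, 12 mm high; brass neck 16 mm in diameter; round pale wooden handle 28 mm in diameter, straight from 40 mm above the underside up to the top (flat top; the shortest, with the thickest handle). Total height 84 mm, about 0.15 kg. Origin: centre of its underside; z runs up the handle.
- stamp_square: Loose leather-stamping hand stamp standing upright on its foot in one of the store rack's collars: square steel foot, 26 mm sides, 12 mm high; brass neck 16 mm in diameter; round pale wooden handle 24 mm in diameter, straight from 40 mm above the underside up to the top (its top 8 mm taper to a dome). Total height 92 mm, about 0.15 kg. Origin: centre of its underside; z runs up the handle.
- stamp_hexagon: Loose leather-stamping hand stamp standing upright on its foot in one of the store rack's collars: hexagonal dark steel foot, 30 mm across flats, 12 mm high; brass neck 16 mm in diameter; round pale wooden handle 26 mm in diameter, straight from 40 mm above the underside up to the top (flat top with a 14 mm brass dot). Total height 100 mm, about 0.15 kg. Origin: centre of its underside; z runs up the handle.
- stamp_small: Loose leather-stamping hand stamp standing upright on its foot in one of the store rack's collars: round steel foot, diameter 28 mm, 12 mm high; brass neck 16 mm in diameter; round pale wooden handle 20 mm in diameter, straight from 40 mm above the underside up to the top (its top 10 mm taper to a dome; the tallest, with the thinnest handle). Total height 106 mm, about 0.15 kg. Origin: centre of its underside; z runs up the handle.
- collar_round: The fixed wooden collar on the store rack in which stamp_round stands at the start: ring of outer diameter 60, inner 52, height 12 mm, open above; stays where it is, so it marks that stamp's original place in the row. All four collars look alike. Origin: centre of its underside, on top of the board.
- collar_square: The fixed wooden collar on the store rack in which stamp_square stands at the start: ring of outer diameter 60, inner 52, height 12 mm, open above; stays where it is, so it marks that stamp's original place in the row. All four collars look alike. Origin: centre of its underside, on top of the board.
- collar_hexagon: The fixed wooden collar on the store rack in which stamp_hexagon stands at the start: ring of outer diameter 60, inner 52, height 12 mm, open above; stays where it is, so it marks that stamp's original place in the row. All four collars look alike. Origin: centre of its underside, on top of the board.
- collar_small: The fixed wooden collar on the store rack in which stamp_small stands at the start: ring of outer diameter 60, inner 52, height 12 mm, open above; stays where it is, so it marks that stamp's original place in the row. All four collars look alike. Origin: centre of its underside, on top of the board.
- store_rack: Rack full at the start, left or right: fixed dark wooden board 76 x 270 x 12 mm, flat. Origin: centre of its underside, on the table; x: short axis, away from the robot (within 0.25 rad), y: along the row to the left, z up. The four collars stand on it at y = -99, -33, 33, 99 mm, x = 0; the stamps stand inside them on the board's top, 12 mm up.
- work_rack: Rack empty at the start, other side: fixed dark wooden board 76 x 270 x 12 mm, flat. Origin: centre of its underside, on the table; x: short axis, away from the robot (within 0.25 rad), y: along the row to the left, z up. Four wells in it at y = -99, -33, 33, 99 mm, x = 0: collars of outer diameter 60, inner 52 mm, rims 24 mm and floor 12 mm above the table.
Things that resemble listed ones, but are neither listed nor needed, are in the scene too. What is shaped like the stamp_hexagon but pink or turquoise is not meant.

How it is judged:
At the end, for the whole second after the job is handed in: Each stamp stands in the work rack's well that mirrors its collar on the store rack (well y = minus collar y in the racks' frames): within 14 mm of the well's centre in x and y, within 4 mm of its floor's height, upright within 0.1 rad, at rest, released (((y of collar_round in the frame of store_rack between -0.119 and -0.079 m and y of stamp_round in the frame of work_rack between 0.085 and 0.113 m) or (y of collar_round in the frame of store_rack between -0.053 and -0.013 m and y of stamp_round in the frame of work_rack between 0.019 and 0.047 m) or (y of collar_round in the frame of store_rack between 0.013 and 0.053 m and y of stamp_round in the frame of work_rack between -0.047 and -0.019 m) or (y of collar_round in the frame of store_rack between 0.079 and 0.119 m and y of stamp_round in the frame of work_rack between -0.113 and -0.085 m)) and x of stamp_round in the frame of work_rack between -0.014 and 0.014 m and z of stamp_round in the frame of work_rack between 0.008 and 0.016 m and angle between each of stamp_round, stamp_square, stamp_hexagon, stamp_small's own z axis and vertical below 0.1 rad and linear speed of each of stamp_round, stamp_square, stamp_hexagon, stamp_small below 0.02 m/s and angular speed of each of stamp_round, stamp_square, stamp_hexagon, stamp_small below 0.2 rad/s and contact force between each of stamp_round, stamp_square, stamp_hexagon, stamp_small and the fingers below 0.05 N and ((y of collar_square in the frame of store_rack between -0.119 and -0.079 m and y of stamp_square in the frame of work_rack between 0.085 and 0.113 m) or (y of collar_square in the frame of store_rack between -0.053 and -0.013 m and y of stamp_square in the frame of work_rack between 0.019 and 0.047 m) or (y of collar_square in the frame of store_rack between 0.013 and 0.053 m and y of stamp_square in the frame of work_rack between -0.047 and -0.019 m) or (y of collar_square in the frame of store_rack between 0.079 and 0.119 m and y of stamp_square in the frame of work_rack between -0.113 and -0.085 m)) and x of stamp_square in the frame of work_rack between -0.014 and 0.014 m and z of stamp_square in the frame of work_rack between 0.008 and 0.016 m and ((y of collar_hexagon in the frame of store_rack between -0.119 and -0.079 m and y of stamp_hexagon in the frame of work_rack between 0.085 and 0.113 m) or (y of collar_hexagon in the frame of store_rack between -0.053 and -0.013 m and y of stamp_hexagon in the frame of work_rack between 0.019 and 0.047 m) or (y of collar_hexagon in the frame of store_rack between 0.013 and 0.053 m and y of stamp_hexagon in the frame of work_rack between -0.047 and -0.019 m) or (y of collar_hexagon in the frame of store_rack between 0.079 and 0.119 m and y of stamp_hexagon in the frame of work_rack between -0.113 and -0.085 m)) and x of stamp_hexagon in the frame of work_rack between -0.014 and 0.014 m and z of stamp_hexagon in the frame of work_rack between 0.008 and 0.016 m and ((y of collar_small in the frame of store_rack between -0.119 and -0.079 m and y of stamp_small in the frame of work_rack between 0.085 and 0.113 m) or (y of collar_small in the frame of store_rack between -0.053 and -0.013 m and y of stamp_small in the frame of work_rack between 0.019 and 0.047 m) or (y of collar_small in the frame of store_rack between 0.013 and 0.053 m and y of stamp_small in the frame of work_rack between -0.047 and -0.019 m) or (y of collar_small in the frame of store_rack between 0.079 and 0.119 m and y of stamp_small in the frame of work_rack between -0.113 and -0.085 m)) and x of stamp_small in the frame of work_rack between -0.014 and 0.014 m and z of stamp_small in the frame of work_rack between 0.008 and 0.016 m); the robot touches nothing.
It fails at once if a stamp is tipped by more than 0.6 rad (angle between any of stamp_round, stamp_square, stamp_hexagon, stamp_small's own z axis and vertical above 0.6 rad).
It also fails if it takes over 123 s, if anything falls off the work surface, if the arm or the gripper's body presses on something with over 40 N, if the wrist force passes 120 N, or if a joint passes its speed limit or range.

## Working session

There is one attempt and no reset: what is moved stays moved. The work goes in short steps, Python scripts to look and compute and a shell command to move; the robot and the scene stay as the last step left them, time stands still between calls to the robot, and variables do not carry over. Pictures are saved under pics/ and viewed, at most 14 in all, crops included, and the job is handed in when it is done.

```bash
mkdir -p pics; cat > h.py <<'E'
import numpy as np, cv2
from plant import arm
def world(p, px):  # px Nx2 (row,col) -> world points using depth
    px=np.asarray(px,float).reshape(-1,2)
    z=p["z_map"][px[:,0].astype(int),px[:,1].astype(int)]
    uv=cv2.undistortPoints(px[:,::-1].reshape(-1,1,2).copy(),np.array(p["mtx"]),np.array(p["dist_coeffs"])).reshape(-1,2)
    c=np.c_[uv*z[:,None],z]
    return c[z>0]@np.array(p["attitude"]).T+np.array(p["eye"])
def save(p,n): cv2.imwrite(f"pics/{n}.png",p["color"][:,:,::-1])
E
python3 - <<'E'
from h import *
s=arm.get_obs(); print(s["clock"],s["tool_pos"],s["tcp_rot"],s["grip_width"])
for n in("top","scene"):
    p=arm.snapshot(n); save(p,n+"0"); print(n,p["eye"])
    for t in["stamp_round","stamp_square","stamp_hexagon","stamp_small","store_rack","work_rack","collar_round"]:
        for d in arm.outline_of(p,t):
            w=world(p,np.argwhere(d["pixels"]))
            print(t,round(d["score"],2),np.round(d["location"]),d["pixels"].sum(),np.round(np.median(w,0),3) if len(w) else None, np.round(w[:,2].max(),3) if len(w) else None)
E
```

```text
0.0 [ 0.22852931 -0.49972819  0.23038069] [[-9.09479782e-01 -4.15747225e-01 -8.78571910e-04]
 [-4.15748144e-01  9.09478186e-01  1.70590242e-03]
 [ 8.98177877e-05  1.91674840e-03 -9.99998159e-01]] 0.08539057777363421
top [ 0.35941378 -0.00381483  1.07094801]
stamp_round 0.49 [219. 260.] 263 [0.45  0.103 0.094] 0.1
stamp_square 0.62 [196. 168.] 286 [0.499 0.298 0.072] 0.106
stamp_square 0.31 [212. 222.] 3051 [0.475 0.197 0.012] 0.096
stamp_hexagon 0.79 [142. 219.] 344 [0.607 0.197 0.073] 0.105
stamp_hexagon 0.74 [272. 189.] 318 [0.335 0.257 0.08 ] 0.105
stamp_hexagon 0.74 [188. 169.] 109 [0.525 0.302 0.023] 0.028
stamp_hexagon 0.57 [200. 199.] 341 [0.486 0.228 0.091] 0.116
stamp_hexagon 0.53 [149. 186.] 340 [0.596 0.261 0.076] 0.103
stamp_small 0.75 [208. 232.] 187 [0.47  0.164 0.084] 0.121
store_rack 0.79 [209. 222.] 2601 [0.475 0.199 0.012] 0.029
work_rack 0.73 [180. 408.] 4533 [ 0.523 -0.205  0.012] 0.03
collar_round 0.71 [210. 274.] 256 [0.457 0.106 0.022] 0.029
scene [1.0671891  0.37367078 0.54484471]
stamp_round 0.89 [208. 380.] 585 [0.465 0.113 0.062] 0.098
stamp_square 0.64 [267. 469.] 749 [0.513 0.309 0.062] 0.105
stamp_hexagon 0.96 [241. 434.] 773 [0.501 0.239 0.072] 0.113
stamp_hexagon 0.94 [295. 424.] 1035 [0.611 0.271 0.06 ] 0.102
stamp_hexagon 0.92 [281. 384.] 913 [0.623 0.207 0.058] 0.102
stamp_hexagon 0.55 [212. 476.] 709 [0.346 0.269 0.052] 0.102
stamp_small 0.94 [223. 404.] 567 [0.483 0.174 0.064] 0.117
store_rack 0.93 [269. 418.] 1546 [0.506 0.227 0.011] 0.051
store_rack 0.65 [254. 438.] 233 [0.489 0.243 0.021] 0.026
work_rack 0.57 [194. 238.] 2918 [ 0.537 -0.187  0.011] 0.027
collar_round 0.71 [230. 378.] 298 [0.471 0.121 0.02 ] 0.025
```

View pics/top0.png

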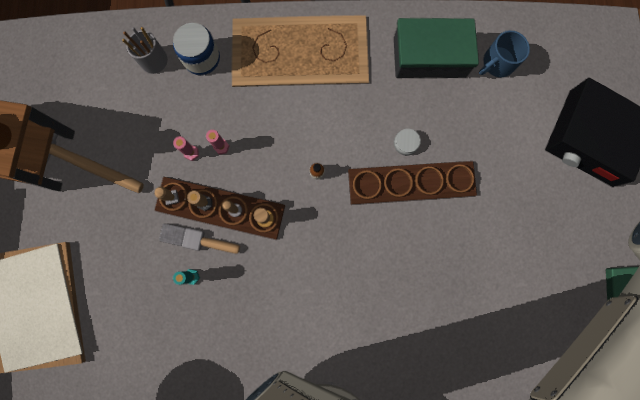

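View pics/scene0.png

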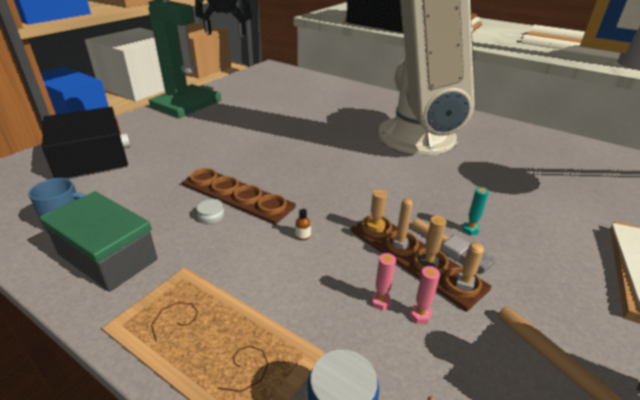

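The store rack is on the left. Its stamps run left to right as square (px 168,196), hexagon (200,200), small (232,208) and round (263,216). The work rack is on the right, with wells at columns 367–460. The two pink and one turquoise look-alikes are off the racks. Next I'll measure accurately.

```bash
cat > meas.py <<'E'
from h import *
from scipy.optimize import least_squares
R=dict(round=14,square=12,hexagon=13,small=10); H=dict(round=84,square=92,hexagon=100,small=106)
def cloud(p):
    g=np.argwhere(p["z_map"]>0); return world(p,g)
def rack(w,c,ang0,yl):
    # circle-rim fit: points on rims (z .020-.028); 4 rings r 26..30 at known offsets
    q=w[(w[:,2]>.02)&(w[:,2]<.028)][:,:2]; ys=np.array([-.099,-.033,.033,.099])
    q=q[np.linalg.norm(q-c,axis=1)<.15]
    def f(v):
        e=np.array([-np.sin(v[2]),np.cos(v[2])]); d=np.linalg.norm(q[:,None]-(v[:2]+ys[:,None]*e)[None],axis=2).min(1)
        return np.maximum(abs(d-.028)-.002,0)+.05*abs(d-.028)
    r=least_squares(f,[*c,ang0],loss="soft_l1",f_scale=.002,x_scale=[.01,.01,.1],diff_step=1e-3)
    return r.x,len(q),r.cost
def stamp(w,c,n,z0=.012):
    q=w[(w[:,2]>z0+.045)&(w[:,2]<z0+(H[n]-14)/1000)&(np.linalg.norm(w[:,:2]-c,axis=1)<.03)][:,:2]
    r=least_squares(lambda v:np.linalg.norm(q-v,axis=1)-R[n]/1000,np.array(c)-0.0,loss="soft_l1",f_scale=.002)
    t=w[(np.linalg.norm(w[:,:2]-r.x,axis=1)<.006)&(w[:,2]>.05)][:,2]
    return r.x,len(q),np.std(r.fun),(np.median(t) if len(t) else 0)
E
python3 - <<'E'
from meas import *
S=dict(square=(.498,.297),hexagon=(.487,.231),small=(.470,.166),round=(.455,.104))
for n in("top","scene"):
    p=arm.snapshot(n); w=cloud(p)
    for m in["store_rack","work_rack"]:
        d=arm.outline_of(p,m)[0]; q=world(p,np.argwhere(d["pixels"])); q=q[(q[:,2]>.005)&(q[:,2]<.03)]
        b=cv2.minAreaRect((q[:,:2]*1000).astype(np.float32)); print(n,m,np.round(b[0]),np.round(b[1]),round(b[2],1))
        a0=-.21 if m[0]=="s" else .04
        if m[0]=="s": a0=-np.arctan2(.498-.455,.297-.104)
        for a in(a0,-a0) if m[0]=="w" else (a0,): print("  fit",rack(w,np.array(b[0])/1000,a,0))
    for k,c in S.items(): print(n,k,stamp(w,c,k))
s=arm.get_obs();print(s["clock"],s["tool_pos"])
E
```

```text
top store_rack [480. 205.] [271.  77.] 75.6
  fit (array([ 0.46223307,  0.21385275, -0.05530758]), 1124, np.float64(0.025612867732632598))
top work_rack [ 525. -207.] [ 78. 271.] 2.9
  fit (array([ 0.52899347, -0.20633994,  0.03745196]), 888, np.float64(0.027690589981179257))
  fit (array([ 0.52899293, -0.20634261,  0.03745404]), 888, np.float64(0.027690587177617475))
top square (array([0.50291993, 0.30527043]), 59, np.float64(0.0005148899555227167), np.float64(0.10268753898918931))
top hexagon (array([0.48957889, 0.23401771]), 69, np.float64(0.0004235778704324942), np.float64(0.11197119034037839))
top small (array([0.47235243, 0.16992268]), 34, np.float64(0.0004697481127162656), np.float64(0.11565219336898036))
top round (array([0.45373594, 0.10711509]), 26, np.float64(0.0002618120733004564), np.float64(0.09481963361703716))
scene store_rack [483. 207.] [272.  78.] 76.4
  fit (array([ 0.47599842,  0.2070156 , -0.2644942 ]), 1296, np.float64(0.025882874585439253))
scene work_rack [ 540. -202.] [102. 270.] 3.1
  fit (array([ 0.55939559, -0.21009583, -0.23509542]), 775, np.float64(0.03033193326167704))
  fit (array([ 0.55939552, -0.21009563, -0.23509141]), 775, np.float64(0.03033193357677165))
scene square (array([0.50365461, 0.30827234]), 242, np.float64(0.0007647658855596583), np.float64(0.10277417501494973))
scene hexagon (array([0.49148121, 0.23626643]), 304, np.float64(0.0008155968859003284), np.float64(0.1121286553326939))
scene small (array([0.49123739, 0.176762  ]), 223, np.float64(0.003099514497956849), np.float64(0.0934686690898181))
scene round (array([0.45599154, 0.10847252]), 149, np.float64(0.0009150121189750166), np.float64(0.09536547827523961))
1.1 [ 0.22867779 -0.50018081  0.23126931]
```

```bash
python3 -m creep '{"jaw":[-1,-1,-1,-0.5,-0.3,-0.3,-0.3,-0.3,-0.3,-0.3,-0.3,-0.3,-0.3,-0.3,-0.3,-0.3,-0.3,-0.3,-0.3,-0.3],"linear":[[3,4,0],[5,8,0],[7,12,0],[9,16,0],[11,20,0],[12,24,0],[14,28,0],[15,32,0],[17,36,0],[18,40,0],[20,44,0],[21,48,0],[22,52,0],[22,56,0],[22.6,60.8,0],[22.6,60.8,0],[22.6,60.8,-2],[22.6,60.8,-4],[22.6,60.8,-6],[22.6,60.8,-6]],"yaw":[5,10,15,20,25,30,35,40,45,50,51.4,51.4,51.4,51.4,51.4,51.4,51.4,51.4,51.4,51.4]}' 40
python3 - <<'E'
from meas import *
p=arm.snapshot("wrist"); save(p,"wrist0"); w=cloud(p)
for k,c in dict(round=(.455,.108),small=(.473,.171)).items():
    try: print(k,stamp(w,c,k))
    except Exception as e: print(k,e)
p=arm.snapshot("top"); 
for Y in(-.099,-.033,.033,.099):
    P=np.array([.525,-.207,.024])+Y*np.array([-.0506,.9987,0]); A=np.array(p["attitude"])
    uv=cv2.projectPoints(((P-p["eye"])@A)[None],np.zeros(3),np.zeros(3),p["mtx"],p["dist_coeffs"])[0].ravel()
    cv2.circle(p["color"],tuple(int(round(v)) for v in uv),1,(0,255,0),-1)
cv2.imwrite("pics/wells.png",cv2.resize(p["color"][120:240,320:500,::-1],None,fx=4,fy=4))
E
```

```text
clock: 2.77
tool_pos: [0.4522, 0.1073, 0.1676]
tcp_rot: [[-0.242, -0.97, -0.007], [-0.97, 0.242, -0.002], [0.004, 0.006, -1.0]]
force: [-0.3, -0.8, -0.2]
grip_width: 0.0557
grip_force: 0.0
round (array([0.45580111, 0.10742405]), 350, np.float64(0.00019733408860314047), np.float64(0.09585693135316033))
small (array([0.47484996, 0.17010637]), 885, np.float64(0.0003115194780240316), np.float64(0.11616242716647163))
```

View pics/wells.png

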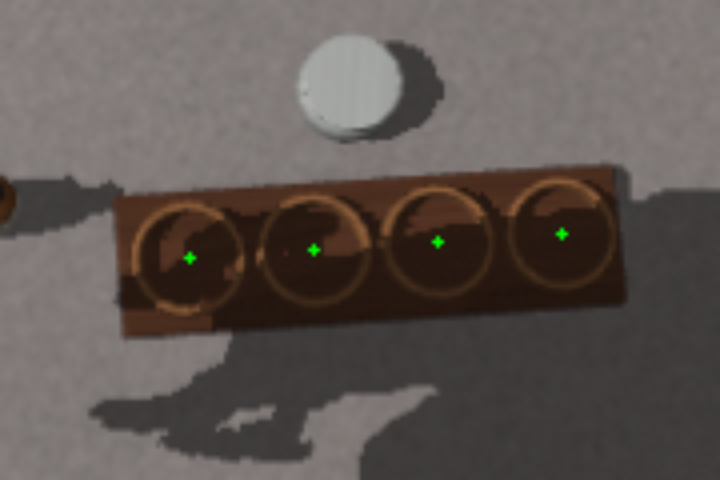

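View pics/wrist0.png

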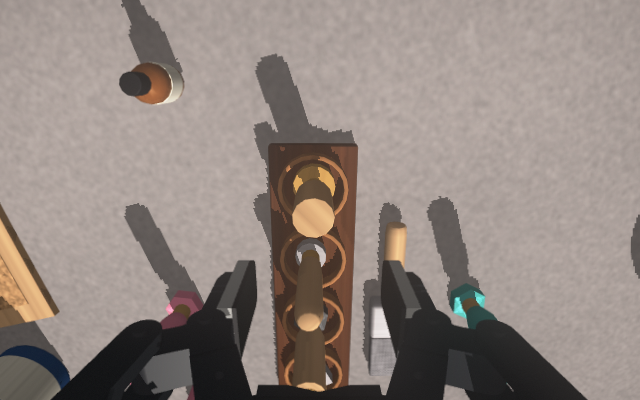

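The well dots sit in the ring centres. The wrist view shows round between the finger planes with nothing in the way of the descent. Descend and grip.

```bash
python3 -m creep '{"jaw":[-0.3,-0.3,-0.3,-0.3,-0.3,-0.3,-0.3,-0.3,-0.3,0,0.3,0.6,0.8,1,1,1,1,1,1,1],"linear":[[0.1,0,-2],[0.1,0,-4],[0.1,0,-6],[0.1,0,-8],[0.1,0,-9.5],[0.1,0,-10.5],[0.1,0,-11],[0.1,0,-11],[0.1,0,-11],[0.1,0,-11],[0.1,0,-11],[0.1,0,-11],[0.1,0,-11],[0.1,0,-11],[0.1,0,-11],[0.1,0,-11],[0.1,0,-11],[0.1,0,-11],[0.1,0,-11],[0.1,0,-11]],"yaw":[0,0,0,0,0,0,0,0,0,0,0,0,0,0,0,0,0,0,0,0]}' 40
python3 - <<'E'
from h import *
s=arm.get_obs(); print(s["tool_pos"],s["grip_width"],s["grip_force"],s["force"])
E
```

```text
clock: 4.53
tool_pos: [0.4562, 0.1081, 0.0623]
tcp_rot: [[-0.242, -0.97, 0.002], [-0.97, 0.242, 0.001], [-0.001, -0.001, -1.0]]
force: [-2.2, 0.0, 5.8]
grip_width: 0.027
grip_force: 39.4
[0.4562236  0.10814716 0.06232128] 0.027018188514428672 39.367566805485694 [-2.16920838  0.01861137  5.76295145]
```

```bash
python3 -m creep '{"jaw":[1,1,1,1,1,1,1,1,1,1,1,1,1,1,1,1,1,1,1,1],"linear":[[0,0,1],[0,0,3],[0,0,5.5],[0,0,8],[0,0,10.5],[0,0,12],[0.6,-2,12],[1.3,-4.5,12],[2.1,-7,12],[2.9,-9.5,12],[3.6,-12,12],[4.4,-14.5,12],[5.1,-17,12],[5.7,-19,12],[6.1,-20.5,12],[6.4,-21.6,12],[6.4,-21.6,12],[6.4,-21.6,12],[6.4,-21.6,11],[6.4,-21.6,9]],"yaw":[0,0,0,0,0,0,2,4,6,8,10,12,14,16,16.9,16.9,16.9,16.9,16.9,16.9]}'
python3 - <<'E'
from h import *
p=arm.snapshot("wrist"); save(p,"wrist1")
E
```

```text
clock: 6.2
tool_pos: [0.5213, -0.1075, 0.1529]
tcp_rot: [[0.051, -0.999, 0.005], [-0.999, -0.051, -0.0], [0.0, -0.005, -1.0]]
force: [0.9, 1.0, -2.6]
grip_width: 0.0268
grip_force: 40.0
```

View pics/wrist1.png

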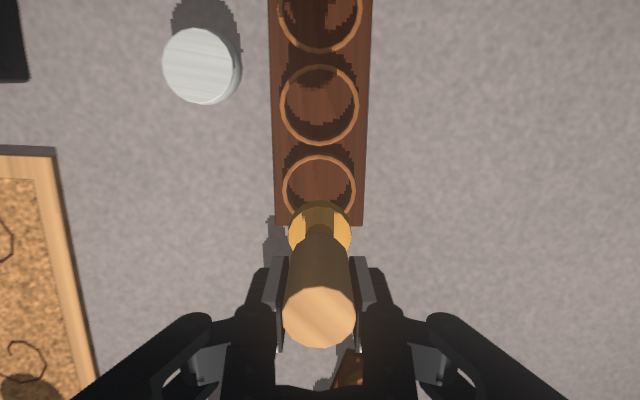

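Held upright, with the target well (ring at 318,188) directly below. Lower, release, withdraw.

```bash
python3 -m creep '{"jaw":[1,1,1,1,1,1,1,1,1,1,0.8,0.5,0.2,-0.1,-0.3,-0.3,-0.3,-0.3,-0.3,-0.3],"linear":[[0,0,-2],[0,0,-4],[0,0,-6],[0,0,-7],[0,0,-8],[0,0,-8.5],[0,0,-8.8],[0,0,-8.9],[0,0,-8.9],[0,0,-8.9],[0,0,-8.9],[0,0,-8.9],[0,0,-8.9],[0,0,-8.9],[0,0,-8.9],[0,0,-8.9],[0,0,-8.9],[0,0,-8.9],[0,0,-6.9],[0,0,-4.9]],"yaw":[0,0,0,0,0,0,0,0,0,0,0,0,0,0,0,0,0,0,0,0]}'
python3 - <<'E'
from meas import *
for n in("top","scene","wrist"):
    w=cloud(arm.snapshot(n)); 
    try: print(n,stamp(w,(.52,-.108),"round"))
    except Exception as e: print(e)
s=arm.get_obs(); print(s["tool_pos"])
E
```

```text
clock: 7.92
tool_pos: [0.5186, -0.1082, 0.1017]
tcp_rot: [[0.05, -0.999, -0.003], [-0.999, -0.05, -0.0], [-0.0, 0.003, -1.0]]
force: [0.7, -0.1, 1.6]
grip_width: 0.0554
grip_force: 0.0
top (array([ 0.51761875, -0.11028034]), 14, np.float64(0.00030073343992787274), np.float64(0.5270004408492401))
scene (array([ 0.5198013 , -0.10799265]), 131, np.float64(0.000968345810521929), np.float64(0.09495218333770311))
wrist (array([ 0.51985235, -0.10907448]), 779, np.float64(0.00022659586845413164), np.float64(0.09589985692494038))
[ 0.52092421 -0.10819265  0.10390268]
```

```bash
python3 -m creep '{"jaw":[-0.3,-0.3,-0.3,-0.3,-0.3,-0.3,-0.3,-0.3,-0.3,-0.3,-0.3,-0.3,-0.3,-0.3,-0.3,-0.3,-0.3,-0.3,-0.3,-0.3],"linear":[[0,0,3],[0,0,6],[0,0,8],[-0.4,3,8],[-1,6,8],[-1.5,9,8],[-2,12,8],[-2.5,15,8],[-3,18,8],[-3.4,21,8],[-3.9,24,8],[-4.3,26.5,8],[-4.6,27.8,8],[-4.6,27.8,8],[-4.6,27.8,8],[-4.6,27.8,8],[-4.6,27.8,8],[-4.6,27.8,7],[-4.6,27.8,5],[-4.6,27.8,5]],"yaw":[0,0,0,-2,-4,-6,-8,-10,-12,-14,-16,-16.9,-16.9,-16.9,-16.9,-16.9,-16.9,-16.9,-16.9,-16.9]}'
python3 - <<'E'
from meas import *
w=cloud(arm.snapshot("wrist"))
print(stamp(w,(.474,.1705),"small")); print(arm.get_obs()["tool_pos"])
print(stamp(w,(.49,.235),"hexagon"))
E
```

```text
clock: 9.73
tool_pos: [0.4716, 0.1683, 0.1484]
tcp_rot: [[-0.244, -0.97, -0.006], [-0.97, 0.244, -0.002], [0.004, 0.005, -1.0]]
force: [-1.1, -0.6, -1.6]
grip_width: 0.0558
grip_force: 0.0
(array([0.47482717, 0.16996752]), 751, np.float64(0.00022275211902603132), np.float64(0.11631297707611651))
[0.47236196 0.16843072 0.15013878]
(array([0.49155538, 0.23498713]), 1153, np.float64(0.00033807812865348577), np.float64(0.11233311562034601))
```

```bash
python3 -m creep '{"jaw":[-0.3,-0.3,-0.3,-0.3,-0.3,-0.3,-0.3,0,0.3,0.6,0.8,1,1,1,1,1,1,1,1,1],"linear":[[0.1,0,-2],[0.1,0,-4],[0.1,0,-6],[0.1,0,-7.5],[0.1,0,-8.2],[0.1,0,-8.2],[0.1,0,-8.2],[0.1,0,-8.2],[0.1,0,-8.2],[0.1,0,-8.2],[0.1,0,-8.2],[0.1,0,-8.2],[0.1,0,-8.2],[0.1,0,-8.2],[0.1,0,-8.2],[0.1,0,-8.2],[0.1,0,-8.2],[0.1,0,-8.2],[0.1,0,-8.2],[0.1,0,-8.2]],"yaw":[0,0,0,0,0,0,0,0,0,0,0,0,0,0,0,0,0,0,0,0]}' 40
```

```text
clock: 11.45
tool_pos: [0.4751, 0.1702, 0.0713]
tcp_rot: [[-0.242, -0.97, 0.001], [-0.97, 0.242, 0.001], [-0.001, -0.001, -1.0]]
force: [-2.7, 0.8, 5.5]
grip_width: 0.0192
grip_force: 39.2
```

```bash
python3 -m creep '{"jaw":[1,1,1,1,1,1,1,1,1,1,1,1,1,1,1,1,1,1,1,1],"linear":[[0,0,1],[0,0,3],[0,0,6],[0,0,9],[0,0,12],[0,0,13],[0.3,-2,13],[0.7,-5,13],[1.1,-8,13],[1.6,-11,13],[2,-14,13],[2.5,-17.5,13],[3,-21,13],[3.5,-24.5,13],[4,-28,13],[4.4,-31,13],[4.7,-33,13],[4.9,-34.4,13],[4.9,-34.4,13],[4.9,-34.4,13]],"yaw":[0,0,0,0,0,0,2,4,6,8,10,12,14,16,16.9,16.9,16.9,16.9,16.9,16.9]}'
python3 -m creep '{"jaw":[1,1,1,1,1,1,1,1,1,1,1,1,0.8,0.5,0.2,-0.1,-0.3,-0.3,-0.3,-0.3],"linear":[[0,0,0],[0,0,-1],[0,0,-3],[0,0,-6],[0,0,-9],[0,0,-11],[0,0,-12],[0,0,-12.5],[0,0,-12.8],[0,0,-12.9],[0,0,-12.9],[0,0,-12.9],[0,0,-12.9],[0,0,-12.9],[0,0,-12.9],[0,0,-12.9],[0,0,-12.9],[0,0,-12.9],[0,0,-12.9],[0,0,-12.9]],"yaw":[0,0,0,0,0,0,0,0,0,0,0,0,0,0,0,0,0,0,0,0]}'
```

```text
clock: 13.12
tool_pos: [0.5233, -0.1746, 0.1993]
tcp_rot: [[0.048, -0.999, -0.002], [-0.999, -0.048, 0.001], [-0.001, 0.002, -1.0]]
force: [0.4, 2.0, -1.0]
grip_width: 0.0189
grip_force: 39.4
clock: 14.78
tool_pos: [0.5237, -0.1742, 0.0713]
tcp_rot: [[0.05, -0.999, -0.0], [-0.999, -0.05, -0.0], [0.0, 0.0, -1.0]]
force: [0.5, -0.2, 0.8]
grip_width: 0.0554
grip_force: 0.0
```

```bash
python3 -m creep '{"jaw":[-0.3,-0.3,-0.3,-0.3,-0.3,-0.3,-0.3,-0.3,-0.3,-0.3,-0.3,-0.3,-0.3,-0.3,-0.3,-0.3,-0.3,-0.3,-0.3,-0.3],"linear":[[0,0,2],[0,0,5],[0,0,8],[0,0,11],[-0.2,3,11],[-0.5,6.5,11],[-0.8,10,11],[-1,13.5,11],[-1.3,17,11],[-1.6,20.5,11],[-1.9,24,11],[-2.2,27.5,11],[-2.5,31,11],[-2.7,34.5,11],[-3,38,11],[-3.2,40.9,11],[-3.2,40.9,11],[-3.2,40.9,11],[-3.2,40.9,11],[-3.2,40.9,8]],"yaw":[0,0,0,0,0,-2,-4,-6,-8,-10,-12,-14,-16,-16.9,-16.9,-16.9,-16.9,-16.9,-16.9,-16.9]}'
python3 - <<'E'
from meas import *
w=cloud(arm.snapshot("wrist"));print(arm.get_obs()["tool_pos"])
print(stamp(w,(.4905,.235),"hexagon"))
w=cloud(arm.snapshot("scene"));print(stamp(w,(.523,-.174),"small"),stamp(w,(.52,-.108),"round"))
E
```

```text
clock: 16.45
tool_pos: [0.4953, 0.2357, 0.1567]
tcp_rot: [[-0.242, -0.97, 0.01], [-0.97, 0.242, 0.005], [-0.008, -0.009, -1.0]]
force: [1.0, 0.5, 0.4]
grip_width: 0.0555
grip_force: 0.0
[0.49028764 0.23346816 0.14700246]
(array([0.4914625, 0.2348268]), 689, np.float64(0.00021434878439111337), np.float64(0.11240501683775625))
(array([ 0.52430253, -0.17354012]), 179, np.float64(0.0010420333823934482), np.float64(0.11555365445568144)) (array([ 0.51993514, -0.10789023]), 133, np.float64(0.0010070722959834696), np.float64(0.09514499440747162))
```

```bash
python3 -m creep '{"jaw":[-0.3,-0.3,-0.3,-0.3,-0.3,-0.3,-0.3,-0.3,0,0.3,0.6,0.8,1,1,1,1,1,1,1,1],"linear":[[0,0,0],[0,0,-2],[0,0,-4],[0,0,-6],[0,0,-7.5],[0,0,-8.4],[0,0,-8.4],[0,0,-8.4],[0,0,-8.4],[0,0,-8.4],[0,0,-8.4],[0,0,-8.4],[0,0,-8.4],[0,0,-8.4],[0,0,-8.4],[0,0,-8.4],[0,0,-8.4],[0,0,-8.4],[0,0,-8.4],[0,0,-8.4]],"yaw":[0,0,0,0,0,0,0,0,0,0,0,0,0,0,0,0,0,0,0,0]}' 40
```

```text
clock: 18.22
tool_pos: [0.4923, 0.2353, 0.0686]
tcp_rot: [[-0.242, -0.97, 0.002], [-0.97, 0.242, 0.001], [-0.002, -0.002, -1.0]]
force: [-1.8, -0.0, 5.7]
grip_width: 0.025
grip_force: 39.2
```

```bash
python3 -m creep '{"jaw":[1,1,1,1,1,1,1,1,1,1,1,1,1,1,1,1,1,1,1,1],"linear":[[0,0,1],[0,0,3],[0,0,6],[0,0,9],[0,0,12],[0,0,14],[0.2,-2,14],[0.5,-5.5,14],[0.8,-9,14],[1.1,-12.5,14],[1.4,-16,14],[1.7,-20,14],[2,-24,14],[2.3,-28,14],[2.6,-32,14],[2.9,-36,14],[3.2,-40,14],[3.4,-43.5,14],[3.5,-46,14],[3.6,-47.5,14]],"yaw":[0,0,0,0,0,0,2,4,6,8,10,12,14,16,16.9,16.9,16.9,16.9,16.9,16.9]}'
python3 -m creep '{"jaw":[1,1,1,1,1,1,1,1,1,1,1,1,1,1,0.8,0.5,0.2,-0.1,-0.3,-0.3],"linear":[[0,0,0],[0,0,0],[0,0,-2],[0,0,-5],[0,0,-8],[0,0,-11],[0,0,-12.5],[0,0,-13.2],[0,0,-13.6],[0,0,-13.9],[0,0,-13.9],[0,0,-13.9],[0,0,-13.9],[0,0,-13.9],[0,0,-13.9],[0,0,-13.9],[0,0,-13.9],[0,0,-13.9],[0,0,-13.9],[0,0,-13.9]],"yaw":[0,0,0,0,0,0,0,0,0,0,0,0,0,0,0,0,0,0,0,0]}'
```

```text
clock: 19.88
tool_pos: [0.527, -0.2431, 0.2073]
tcp_rot: [[0.047, -0.999, -0.001], [-0.999, -0.047, -0.0], [0.0, 0.001, -1.0]]
force: [0.1, 0.2, -1.2]
grip_width: 0.0247
grip_force: 39.5
clock: 21.55
tool_pos: [0.5278, -0.2402, 0.0684]
tcp_rot: [[0.05, -0.999, 0.0], [-0.999, -0.05, -0.0], [0.0, -0.0, -1.0]]
force: [-0.2, -0.5, 0.3]
grip_width: 0.0555
grip_force: 0.0
```

```bash
python3 -m creep '{"jaw":[-0.3,-0.3,-0.3,-0.3,-0.3,-0.3,-0.3,-0.3,-0.3,-0.3,-0.3,-0.3,-0.3,-0.3,-0.3,-0.3,-0.3,-0.3,-0.3,-0.3],"linear":[[0,0,2],[0,0,5],[0,0,8],[0,0,11],[-0.1,3,11],[-0.3,7,11],[-0.5,11,11],[-0.6,15,11],[-0.8,19,11],[-1,23,11],[-1.2,27,11],[-1.4,31,11],[-1.6,35,11],[-1.7,39,11],[-1.9,43,11],[-2.1,47,11],[-2.2,50,11],[-2.3,53,11],[-2.4,54.7,11],[-2.4,54.7,11]],"yaw":[0,0,0,0,0,-2,-4,-6,-8,-10,-12,-14,-16,-16.9,-16.9,-16.9,-16.9,-16.9,-16.9,-16.9]}'
python3 - <<'E'
from meas import *
w=cloud(arm.snapshot("wrist"));print(arm.get_obs()["tool_pos"])
print(stamp(w,(.503,.306),"square"))
w=cloud(arm.snapshot("scene"));print(stamp(w,(.503,.306),"square"),stamp(w,(.527,-.24),"hexagon"),stamp(w,(.523,-.174),"small"))
E
```

```text
clock: 23.22
tool_pos: [0.5032, 0.3098, 0.1776]
tcp_rot: [[-0.24, -0.971, -0.0], [-0.971, 0.24, -0.0], [0.0, 0.0, -1.0]]
force: [0.1, -1.0, -1.1]
grip_width: 0.0554
grip_force: 0.0
[0.50333655 0.30803651 0.17774306]
(array([0.50460691, 0.30606697]), 369, np.float64(0.00019188616022903658), np.float64(0.10279351195138386))
(array([0.50373502, 0.30813111]), 242, np.float64(0.0007771778871455116), np.float64(0.10256336983455411)) (array([ 0.52742032, -0.23990514]), 197, np.float64(0.0012785015134889695), np.float64(0.1107173474286818)) (array([ 0.52440146, -0.17370762]), 177, np.float64(0.0011969885417212963), np.float64(0.11503422071139424))
```

```bash
python3 -m creep '{"jaw":[-0.3,-0.3,-0.3,-0.3,-0.3,-0.3,-0.3,-0.3,-0.3,0,0.3,0.6,0.8,1,1,1,1,1,1,1],"linear":[[0.1,0,-2],[0.1,0,-4],[0.1,0,-6],[0.1,0,-8],[0.1,0,-10],[0.1,0,-11],[0.1,0,-11.5],[0.1,0,-11.5],[0.1,0,-11.5],[0.1,0,-11.5],[0.1,0,-11.5],[0.1,0,-11.5],[0.1,0,-11.5],[0.1,0,-11.5],[0.1,0,-11.5],[0.1,0,-11.5],[0.1,0,-11.5],[0.1,0,-11.5],[0.1,0,-11.5],[0.1,0,-11.5]],"yaw":[0,0,0,0,0,0,0,0,0,0,0,0,0,0,0,0,0,0,0,0]}' 40
```

```text
clock: 24.98
tool_pos: [0.5051, 0.3073, 0.0644]
tcp_rot: [[-0.242, -0.97, 0.001], [-0.97, 0.242, 0.001], [-0.001, -0.001, -1.0]]
force: [-2.0, 0.2, 5.7]
grip_width: 0.0227
grip_force: 39.3
```

```bash
python3 -m creep '{"jaw":[1,1,1,1,1,1,1,1,1,1,1,1,1,1,1,1,1,1,1,1],"linear":[[0,0,1],[0,0,3],[0,0,6],[0,0,9],[0,0,12],[0,0,14],[0.1,-2,14],[0.2,-5,14],[0.4,-8.5,14],[0.5,-12,14],[0.7,-16,14],[0.9,-20,14],[1,-24,14],[1.2,-28,14],[1.4,-32,14],[1.5,-36,14],[1.7,-40,14],[1.9,-44,14],[2,-48,14],[2.2,-51,14]],"yaw":[0,0,0,0,0,0,2,4,6,8,10,12,14,16,16.9,16.9,16.9,16.9,16.9,16.9]}'
python3 -m creep '{"jaw":[1,1,1,1,1,1,1,1,1,1,1,1,1,1,1,1,1,1,1,1],"linear":[[0.1,-3,0],[0.2,-6,0],[0.3,-8.5,0],[0.4,-10.3,0],[0.4,-10.3,0],[0.4,-10.3,0],[0.4,-10.3,-1],[0.4,-10.3,-4],[0.4,-10.3,-7],[0.4,-10.3,-10],[0.4,-10.3,-12],[0.4,-10.3,-13],[0.4,-10.3,-13.5],[0.4,-10.3,-13.9],[0.4,-10.3,-13.9],[0.4,-10.3,-13.9],[0.4,-10.3,-13.9],[0.4,-10.3,-13.9],[0.4,-10.3,-13.9],[0.4,-10.3,-13.9]],"yaw":[0,0,0,0,0,0,0,0,0,0,0,0,0,0,0,0,0,0,0,0]}'
python3 -m creep '{"jaw":[0.8,0.5,0.2,-0.1,-0.3,-0.3,-0.3,-0.3,-0.3,-0.3,-0.3,-0.3,-0.3,-0.3,-0.3,-0.3,-0.3,-0.3,-0.3,-0.3],"linear":[[0,0,0],[0,0,0],[0,0,0],[0,0,0],[0,0,0],[0,0,0],[0,0,0],[0,0,0],[0,0,2],[0,0,4],[0,0,7],[0,0,10],[0,0,12],[0,-3,12],[0,-6,12],[0,-8,12],[0,-8,12],[0,-8,12],[0,-8,12],[0,-8,12]],"yaw":[0,0,0,0,0,0,0,0,0,0,0,0,0,0,0,0,0,0,0,0]}'
python3 - <<'E'
from meas import *
p=arm.snapshot("scene");save(p,"scene1");w=cloud(p)
for k,c in dict(round=(.52,-.108),small=(.523,-.174),hexagon=(.527,-.24),square=(.53,-.306)).items(): print(k,stamp(w,c,k))
E
```

```text
clock: 26.65
tool_pos: [0.5258, -0.2061, 0.2034]
tcp_rot: [[0.049, -0.999, -0.001], [-0.999, -0.049, -0.0], [0.0, 0.001, -1.0]]
force: [0.8, 0.3, -2.0]
grip_width: 0.0227
grip_force: 39.6
clock: 28.32
tool_pos: [0.5308, -0.3063, 0.0646]
tcp_rot: [[0.05, -0.999, 0.001], [-0.999, -0.05, -0.0], [0.0, -0.001, -1.0]]
force: [0.9, -0.1, -2.8]
grip_width: 0.0227
grip_force: 39.6
clock: 29.98
tool_pos: [0.5308, -0.3854, 0.1844]
tcp_rot: [[0.051, -0.999, 0.0], [-0.999, -0.051, 0.0], [-0.0, -0.0, -1.0]]
force: [-0.2, -0.4, 0.4]
grip_width: 0.0554
grip_force: 0.0
round (array([ 0.51983736, -0.10807754]), 135, np.float64(0.0010735160700419185), np.float64(0.09457421461986332))
small (array([ 0.52422315, -0.17356714]), 178, np.float64(0.0010376980455406115), np.float64(0.11515754738139464))
hexagon (array([ 0.52762995, -0.24012449]), 198, np.float64(0.0011869875882936467), np.float64(0.11093792697251592))
square (array([ 0.53060668, -0.30673133]), 142, np.float64(0.0013572919244114374), np.float64(0.10166750083932269))
```

View pics/scene1.png

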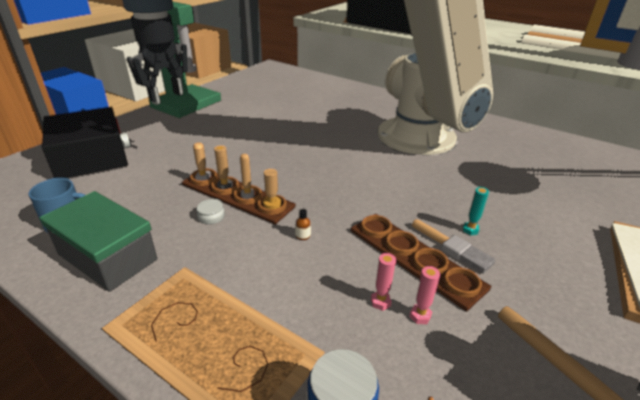

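All four stand upright in the work rack: square (200,165), hexagon (221,168), small (245,178) and round (270,188). The gripper is clear of them.

```bash
python3 -c "
from plant import arm
print(arm.job_done())"
```

```text
the job is handed in; nothing more can be done
None
```

All four stamps stand upright and released in the work rack in reverse order (left to right: round, small, hexagon, square), each measured within about 2 mm of its well's centre; the job is handed in at about 30 s on the robot's clock, and no verdict was returned.

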